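# Stow the corker rams and prove them home

## Task

The corker's washed rams are standing in the blue bottle carrier: lift each one out and drop it, head up, into the hole of the wooden tool block that matches its diameter, fully home. When every ram is home, swing the block's sprung checking bar down over them to its stop, then let it return upright. Leave the rest of the bench undisturbed.

Things in the scene. Friction and masses are not known exactly. Their poses are not given: they have to be found in the camera images.
- ram18_mid (a point): centre, half-way up, of the 18 mm corker ram (None if this ram is absent): a plain upright round bar 18 mm in diameter throughout, 116 mm long, steel with a wooden head (the top 18 mm) of the same width; foot chamfered 2 mm. Own z axis runs from foot to head, so the foot is 58 mm below this point and the top 58 mm above it. 60 g or so. It stands loose, head up, in a cell of the carrier and may lean up to about 20 degrees there
- ram23_mid (a point): centre, half-way up, of the 23 mm corker ram (None if this ram is absent): a plain upright round bar 23 mm in diameter throughout, 116 mm long, steel with a wooden head (the top 18 mm) of the same width; foot chamfered 2 mm. Own z axis runs from foot to head, so the foot is 58 mm below this point and the top 58 mm above it. 80 g or so. It stands loose, head up, in a cell of the carrier and may lean up to about 20 degrees there
- ram28_mid (a point): centre, half-way up, of the 28 mm corker ram (None if this ram is absent): a plain upright round bar 28 mm in diameter throughout, 116 mm long, steel with a wooden head (the top 18 mm) of the same width; foot chamfered 2 mm. Own z axis runs from foot to head, so the foot is 58 mm below this point and the top 58 mm above it. 100 g or so. It stands loose, head up, in a cell of the carrier and may lean up to about 20 degrees there
- ram33_mid (a point): centre, half-way up, of the 33 mm corker ram (None if this ram is absent): a plain upright round bar 33 mm in diameter throughout, 116 mm long, steel with a wooden head (the top 18 mm) of the same width; foot chamfered 2 mm. Own z axis runs from foot to head, so the foot is 58 mm below this point and the top 58 mm above it. 120 g or so. It stands loose, head up, in a cell of the carrier and may lean up to about 20 degrees there
- hole18 (a point): centre of the mouth of the 18 mm hole of the tool block (hole 1 of 5 from the small end), on the block's top face 60 mm above the bench. The hole is upright, round, 20 mm wide, with a 2 mm chamfer, 50 mm deep with a flat floor; with its ram fully home the ram's centre is 8 mm above this point
- hole23 (a point): centre of the mouth of the 23 mm hole of the tool block (hole 2 of 5 from the small end), on the block's top face 60 mm above the bench. The hole is upright, round, 25 mm wide, with a 2 mm chamfer, 50 mm deep with a flat floor; with its ram fully home the ram's centre is 8 mm above this point
- hole28 (a point): centre of the mouth of the 28 mm hole of the tool block (hole 3 of 5 from the small end), on the block's top face 60 mm above the bench. The hole is upright, round, 30 mm wide, with a 2 mm chamfer, 50 mm deep with a flat floor; with its ram fully home the ram's centre is 8 mm above this point
- hole33 (a point): centre of the mouth of the 33 mm hole of the tool block (hole 4 of 5 from the small end), on the block's top face 60 mm above the bench. The hole is upright, round, 35 mm wide, with a 2 mm chamfer, 50 mm deep with a flat floor; with its ram fully home the ram's centre is 8 mm above this point
- hole38 (a point): centre of the mouth of the 38 mm hole of the tool block (hole 5 of 5 from the small end), on the block's top face 60 mm above the bench. The hole is upright, round, 40 mm wide, with a 2 mm chamfer, 50 mm deep with a flat floor; with its ram fully home the ram's centre is 8 mm above this point. No ram of this size is on the bench; it stays empty
- block: fixed wooden tool block with a row of five graded holes 60 mm apart along its y axis, smallest at -y, all at x = 0 in its frame. Block 70 (x) x 310 (y) x 60 mm high on a steel base; origin at bench level under the middle hole; z up. Two posts 146 mm high stand at x = +110, y = +-172 mm and carry the checking bar
- bar (a joint): angle of the sprung checking bar, rad. 0: at rest, standing upright above its hinge behind the row; it grows as the bar is swung towards the row and down; 1.57: at its stop, lying level across the heads of the rams, 2 mm clear of them if all are fully home (a ram standing proud blocks it). A spring pushes it back to 0 whenever it is let go; at the handle this takes about 3 N at rest, growing to 10 N at the stop
- bar_hinge (a point): point on the hinge axis of the checking bar (the axis runs along the block's y), above the block's centre line: 110 mm behind the row (+x of the block), 134 mm above the bench
- bar_handle (a point): middle of the checking bar's round handle: a rubber grip 20 mm in diameter and 90 mm long, parallel to the block's y, sticking out beyond the +y end of the bar. It moves with the bar on a circle of 110 mm radius about the hinge axis, 211 mm to the block's +y from the hinge point; directly above the hinge axis at joint 0, level with it and over the line of the row at 1.57. Clear space of at least 40 mm beneath it all the way
- carrier: fixed narrow blue bottle carrier 256 (x) x 50 (y) x 66 mm high; four square cells in a row along its x axis, 64 mm apart (at x = -96, -32, 32, 96 mm), each 38 mm wide inside, with a floor 6 mm above the bench. Origin at bench level under its middle, z up. Rams stand upright in the cells, one a cell, in any order
- dish: bystander, to be left alone: small white dish 84 mm wide, 38 mm high; origin at the centre of its underside
- brush: bystander, to be left alone: hand brush 170 mm long lying flat, about 30 mm high; origin on the bench beneath it, x along its length
- mug: bystander, to be left alone: white mug 80 mm wide, 90 mm high, handle 30 mm to one side; origin at the centre of its underside
- bottle_a: bystander, to be left alone: green wine bottle, 76 mm wide, 290 mm high, standing; origin at the centre of its underside
- bottle_b: bystander, to be left alone: amber wine bottle, 72 mm wide, 270 mm high, standing; origin at the centre of its underside
- jar: bystander, to be left alone: lidded glass jar 80 mm wide, 100 mm high; origin at the centre of its underside
- bowl: bystander, to be left alone: white bowl 110 mm wide, 60 mm high; origin at the centre of its underside

How it is judged:
On the way, in this order (a step that is already met when the one before it is completed fails the run):
1. every ram on the bench is fully home in the hole of its own diameter (horizontal distance between ram18_mid and hole18 below 0.006 m and z of ram18_mid in the frame of hole18 between 0.003 and 0.0125 m and angle between each of ram18_mid, ram23_mid, ram28_mid, ram33_mid's own z axis and vertical below 0.15 rad and horizontal distance between ram23_mid and hole23 below 0.006 m and z of ram23_mid in the frame of hole23 between 0.003 and 0.0125 m and horizontal distance between ram28_mid and hole28 below 0.006 m and z of ram28_mid in the frame of hole28 between 0.003 and 0.0125 m and horizontal distance between ram33_mid and hole33 below 0.006 m and z of ram33_mid in the frame of hole33 between 0.003 and 0.0125 m), for 0.3 s.
2. with all rams home, the checking bar is swung to its stop (all of step 1 and value of joint bar above 1.48 rad), for 0.15 s.
At the end, for the whole second after the job is handed in: every ram present is in the hole of its own diameter, head up (within 0.15 rad of upright), centre within 6 mm of the hole's centre line and within 4.5 mm of fully down, and the checking bar is back upright (joint under 0.1 rad) after having been at its stop (over 1.48 rad) with all rams home (all of step 1 and value of joint bar below 0.1 rad); the robot touches nothing.
It fails at once if something else on the bench (dish, brush, mug, bottle, jar or bowl) is moved more than 4 cm (distance of any of dish, brush, mug, bottle_a, bottle_b, jar, bowl from where it was at the start of the episode above 0.04 m).
Of ram18, ram23, ram28, ram33 only 3 to 4 are there at a start; the rules pass over those that are not, and their reading is None.
At some moment in a run one of ram18, ram23, ram28, ram33 may be knocked a few centimetres aside while the robot is not near it.
Once in a run the grip may slacken for a moment while it holds something.
It also fails if it takes over 210 s, if anything falls off the work surface, if the arm or the gripper's body presses on something with over 40 N, if the wrist force passes 120 N, or if a joint passes its speed limit or range.

## Robot

A 7-joint arm with a two-finger parallel gripper is mounted at the origin on the work surface. World frame = base frame: x ahead of the robot, y to its left, z up, the work surface at z = 0. Lengths are in m, angles in rad, forces in N, time in s.
With the tool pointing down it reaches from about 0.4 to 0.9 m from the base axis. Payload 5.6 kg.
Tool frame: the origin (TCP) lies midway between the tips of the shut fingers; the grasp point (between the pads) lies 19 mm behind it; x points along the fingers, z is the direction in which the jaws open and shut, and the axes are right-handed (so a half turn about x gives the same grasp; the last joint's range is limited). The gripper opens to 92 mm and grips with 3 to 60 N. Pads are 20 mm wide; open, the fingers measure 128 mm over their backs; the gripper's body (75 mm by 189 mm) begins 69 mm behind the grasp point.
Start: joints at [1.265, 0.468, -0.012, 1.603, 0.006, 1.071, -0.056], TCP at [0.169, -0.628, 0.215] pointing down, gripper open.
Joint ranges: [-2.53, 2.53], [-0.31, 2.02], [-1.57, 1.55], [0.28, 2.44], [-1.29, 4.43], [0.15, 1.84], [-2.92, 2.92]. Speed limits (rad/s): [2.57, 2.57, 3.14, 3.14, 3.14, 3.14, 3.14].

## Interface

Orientations are given as a unit quaternion [w, x, y, z].
In Python, from bench import monitor, vision, ticket gives the robot as it stands.
- The arm moves only by the tool move_arm, never from a script. Its argument "plan" is one flat list of numbers, 5 for each row, row after row: the opening, from -1 (shut) to 1 (fully open), then the shift along the tool's x, y, z each as a share of 0.1 m, from -1 to 1, then the turn about the tool's x as a share of 60 degrees, from -1 to 1. A call has exactly 8 rows; each row shifts and turns the commanded pose from where the row before left it, along the tool's axes as they then stand; what a row does not reach is not made up. A row lasts 1/8 s, in which the tool goes at most 62.5 mm and 10.7 degrees, less where a joint would pass 70% of its speed; a pose out of reach is approached as far as the arm can. A call with a number of a shift or a turn outside -1 to 1 is refused whole. A call with a gripper value outside its range is refused whole. The fingers move at their own pace and stop on an object; "force" is the grip in N (left out, the last holds). Time passes only in rows, so rows that do not move let the fingers close, or fill a call up. It gives the time, the measured TCP pose, the force and the opening at its end, in the units of the state.
- monitor.get_obs(): the state, without advancing time (a new reading comes with each control period).
- vision.read_camera(name): name is "scene" or "top"; returns the picture (480x640x3 uint8, blue, green, red); there is no depth.
- vision.camera_info(name): a dict with "mtx" (3x3 intrinsics, pixels), "dist" ([k1, k2, p1, p2, k3] as OpenCV has them; the pictures are not rectified), "R" (3x3) and "t" (3): a world point X has camera coordinates R X + t. Camera axes: x right, y down, z forward; pixel columns grow to the right and rows downward; lengths in m; the calibration is good to about 2 mm. A picture is of the moment at which its call begins. camera_info takes no time and is no camera call.
- ticket.close_job(): hands the job in, once; it reports no verdict.
The state is a dict: "clock": time; "qpos": joint angles; "joint_vel": joint speeds; "effort": joint torques, N m; "position": TCP position; "tool_rot": TCP orientation; "wrist_force": force on the tool from outside, world axes, zero at the start; "moment": the same for the moment, N m; "finger_gap": opening from 0.0 (shut) to 1.0 (fully open).
Only numpy, scipy, OpenCV 4.12 (cv2) and the standard library are available. Lean on these libraries where they do the work, as an engineer would, in place of code of your own. Each camera call takes 0.05 s, during which the arm holds its last target. There are 200 camera calls.

## Working session

There is one attempt and no reset: what is moved stays moved. The work goes in short steps, Python scripts to look and compute and a tool call to move; the robot and the scene stay as the last step left them, time stands still between calls to the robot, and variables do not carry over. Pictures are saved under pics/ and viewed, about 12 in all and at most 16, crops included, and the job is handed in when it is done.

Besides the shell and the picture viewer there is one more tool, called as name(argument=value, ...), one argument or row to a line, values as JSON. move_arm: Moves the arm, as the interface text tells. Its arguments: {"type":"object","properties":{"plan":{"type":"array"},"force":{"type":"number"}},"required":["plan"]}

```bash
mkdir -p pics
cat > h.py <<'E'
import sys; sys.path.insert(0,'.')
import numpy as np, cv2
from bench import monitor, vision, ticket
from scipy.spatial.transform import Rotation as Ro
def info(n):
    c=vision.camera_info(n); return [np.array(c[k],float) for k in("mtx","dist","R","t")]
def ray(n,uv):
    m,d,R,t=info(n); p=cv2.undistortPoints(np.array(uv,float).reshape(-1,1,2),m,d).reshape(-1,2)
    return -R.T@t,(R.T@np.c_[p,np.ones(len(p))].T).T
def plane(n,uv,z):
    o,d=ray(n,uv); return o+d*((z-o[2])/d[:,2])[:,None]
def proj(n,X):
    m,d,R,t=info(n); return cv2.projectPoints(np.array(X,float).reshape(-1,3),cv2.Rodrigues(R)[0],t,m,d)[0].reshape(-1,2)
def tri(a,b):
    o1,d1=ray("top",a);o2,d2=ray("scene",b);d1=d1[0];d2=d2[0]
    s=np.linalg.lstsq(np.c_[d1,-d2],o2-o1,rcond=None)[0]
    p,q=o1+s[0]*d1,o2+s[1]*d2; return (p+q)/2,np.linalg.norm(p-q)
def st():
    o=monitor.get_obs(); R=Ro.from_quat(np.roll(o["tool_rot"],-1)).as_matrix()
    return o,R
E
python3 - <<'E'
from h import *
np.set_printoptions(precision=3,suppress=True)
for n in("top","scene"):
    cv2.imwrite(f"pics/{n}0.png",vision.read_camera(n)); m,d,R,t=info(n); print(n,m[0,0],-R.T@t,R[2])
o,R=st(); print(o); print(R)
E
```

```text
top 520.2694679749233 [0.357 0.011 1.329] [ 0.154 -0.016 -0.988]
scene 575.5530337453763 [ 1.268 -0.513  1.533] [-0.451  0.318 -0.834]
{'clock': 0.1, 'qpos': array([ 1.265,  0.468, -0.012,  1.604,  0.006,  1.071, -0.056]), 'joint_vel': array([ 0.002, -0.003,  0.002, -0.003, -0.002,  0.002,  0.   ]), 'effort': array([  0.001, -52.166,  -0.013, -24.437,  -0.057,   0.014,   0.   ]), 'position': array([ 0.169, -0.627,  0.214]), 'tool_rot': array([ 0.561,  0.43 ,  0.562, -0.43 ]), 'wrist_force': array([-0.18 , -0.279,  0.096]), 'moment': array([-0.003, -0.087, -0.005]), 'finger_gap': 0.9984118859076008}
[[-0.001  0.966  0.26 ]
 [ 0.001  0.26  -0.966]
 [-1.    -0.    -0.002]]
```

View pics/top0.png

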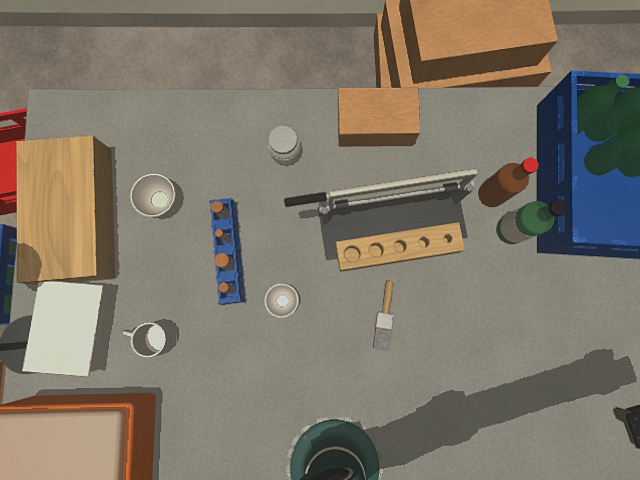

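View pics/scene0.png

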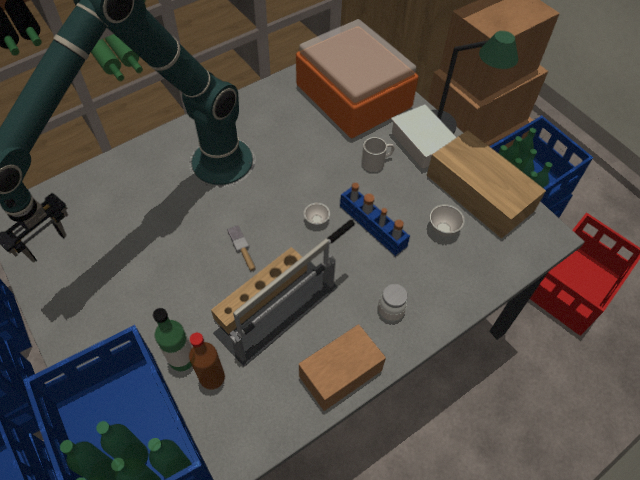

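The top view shows the carrier at about (227,250) with rams at v≈208, 233, 261 and 288, and the block holes from (349,254) to (447,238). The bar is upright and its handle is at (305,199). I'll zoom in on these.

Run:
```python
from h import *
t=cv2.imread("pics/top0.png"); s=cv2.imread("pics/scene0.png")
a=cv2.resize(t[190:310,195:255],None,fx=5,fy=5,interpolation=cv2.INTER_CUBIC)
b=cv2.resize(s[175:255,330:415],None,fx=5,fy=5,interpolation=cv2.INTER_CUBIC)
im=np.zeros((600,740,3),np.uint8); im[:,:300]=a; im[:400,305:730]=b; cv2.imwrite("pics/z1.png",im)
c=cv2.resize(t[160:280,280:480],None,fx=4,fy=4,interpolation=cv2.INTER_CUBIC); cv2.imwrite("pics/z2.png",c)
```

```text
(no output)
```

View pics/z1.png

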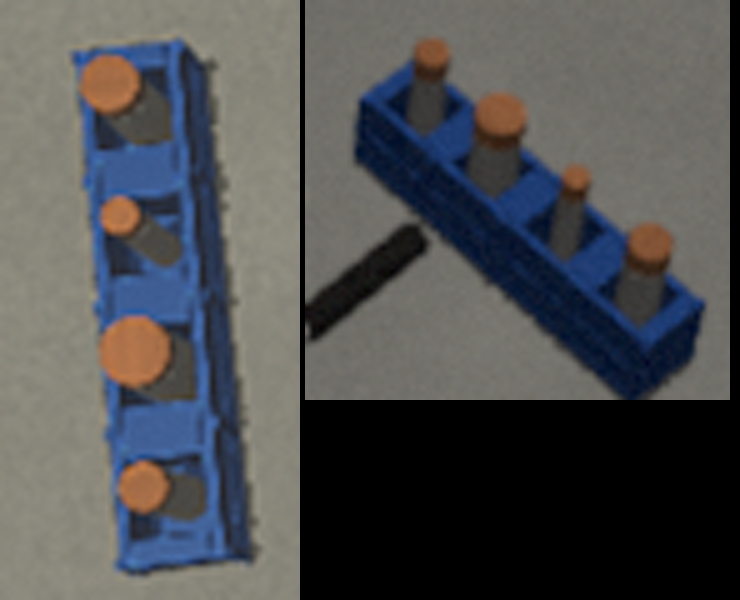

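View pics/z2.png

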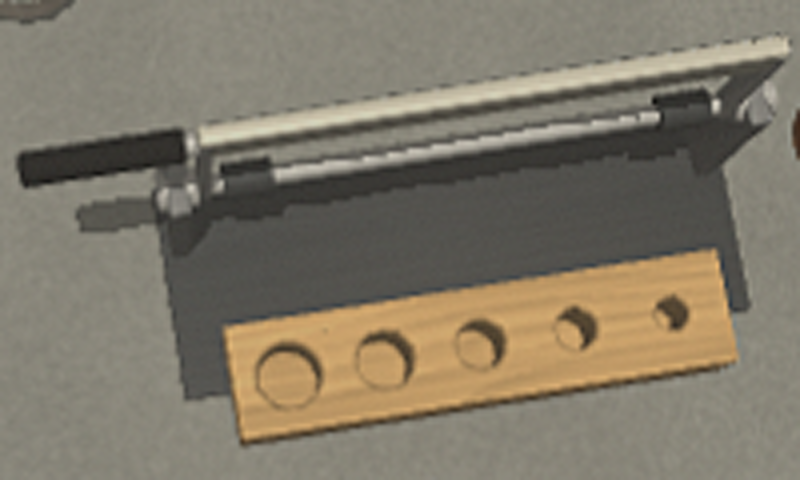

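Run:
```python
from h import *
np.set_printoptions(precision=4,suppress=True)
t=cv2.imread("pics/top0.png"); s=cv2.imread("pics/scene0.png")
# block: holes by hand-rough then mask contour fit
x0,y0,k=280,160,4
c=cv2.resize(t[160:280,280:480],None,fx=4,fy=4,interpolation=cv2.INTER_CUBIC)
hsv=cv2.cvtColor(c,cv2.COLOR_BGR2HSV)
m=((hsv[...,0]<25)&(hsv[...,1]>80)&(hsv[...,2]>120)).astype(np.uint8); m[:230]=0
cs,hi=cv2.findContours(m,cv2.RETR_EXTERNAL,cv2.CHAIN_APPROX_NONE)
q=max(cs,key=cv2.contourArea); box=cv2.boxPoints(cv2.minAreaRect(q))
f=lambda p:(np.array(p)+.5)/k-.5+[x0,y0]
P=plane("top",f(box),.06); print("block box",P[:,:2],np.linalg.norm(P-np.roll(P,1,0),axis=1),P.mean(0))
hand=[(289,376),(385,360),(480,344),(576,328),(671,313)]
H=plane("top",f(hand),.06); print("holes",H[:,:2],np.linalg.norm(np.diff(H,axis=0),axis=1))
# heads
print("heads scene/top")
hs=cv2.cvtColor(t,cv2.COLOR_BGR2HSV)
R0=t[190:310,195:255]; a=cv2.resize(R0,None,fx=5,fy=5,interpolation=cv2.INTER_CUBIC); hs=cv2.cvtColor(a,cv2.COLOR_BGR2HSV)
m=((hs[...,0]<20)&(hs[...,1]>100)&(hs[...,2]>150)).astype(np.uint8)
n,l,stt,ce=cv2.connectedComponentsWithStats(m)
tops=[((ce[i]+.5)/5-.5+[195,190],stt[i]) for i in range(1,n) if stt[i,4]>400]
sc=[(648,245),(574,180),(500,117),(430,53)]
for (u,S),v in zip(sorted(tops,key=lambda x:x[0][1]),sc):
    v=np.array([(v[0]-305+.5)/5-.5+330,(v[1]+.5)/5-.5+175])
    X,e=tri(u,v); pl=plane("top",u,.12)[0]; print(u,S,X,e,"plane",pl[:2],"diam",2*np.sqrt(S[4]/np.pi)/5/520*(1.21))
# carrier corners top z .066
cc=[(74,58),(182,42),(250,560),(118,573)]
C=plane("top",(np.array(cc)+.5)/5-.5+[195,190],.066); print("carrier",C[:,:2],C.mean(0))
u=(np.array([(20,168),(188,145)])+.5)/4-.5+[280,160]
print("handle",plane("top",u,.244))
```

```text
block box [[ 0.5391 -0.0085]
 [ 0.5855 -0.3191]
 [ 0.5134 -0.3268]
 [ 0.4679 -0.0188]] [0.0719 0.3141 0.0725 0.3114] [ 0.5265 -0.1683  0.06  ]
holes [[ 0.5077 -0.0498]
 [ 0.5169 -0.109 ]
 [ 0.5261 -0.1678]
 [ 0.5354 -0.2274]
 [ 0.5441 -0.2865]] [0.06   0.0595 0.0603 0.0597]
heads scene/top
[216.3594 206.125 ] [  82   57   55   53 2219] [0.6163 0.2698 0.123 ] 0.0015800228811773843 plane [0.6174 0.2711] diam 0.024736926164784564
[218.4213 232.6297] [103 198  35  34 909] [0.5532 0.2638 0.1223] 0.0015678874099519533 plane [0.5539 0.265 ] diam 0.015832482740949696
[221.2256 259.7215] [  99  318   68   67 3444] [0.4896 0.2563 0.1221] 0.0011315088134003872 plane [0.4901 0.2572] diam 0.030817588586471233
[223.0137 286.7612] [ 120  462   46   48 1582] [0.4267 0.25   0.1249] 0.0017451379732032104 plane [0.4274 0.2518] diam 0.02088672367740915
carrier [[0.6416 0.3001]
 [0.6492 0.2472]
 [0.3943 0.2103]
 [0.3891 0.2732]] [0.5185 0.2577 0.066 ]
handle [[0.599  0.1001 0.244 ]
 [0.6106 0.0106 0.244 ]]
```

All four rams are standing close to upright. From far to near along the carrier they are 28, 18, 33 and 23. The spacing of the holes and the handle position agree with the given geometry. Jaws along the block's y suit both the carrier and the block, so I'll keep one yaw throughout.

```bash
cat >> h.py <<'E'
YX=np.array([.988,.152]); YJ=np.array([.152,-.988])   # wanted tool y, tool z
def go(x,y,z):
    o,R=st(); d=R.T@(np.array([x,y,z])-o["position"])/.1
    yaw=np.degrees(np.arctan2(R[1,2],R[0,2])); print("t %.1f"%o["clock"],"pos",o["position"].round(4),"gap %.1f mm"%(92*o["finger_gap"]),"F",o["wrist_force"].round(1),"tilt",R[2].round(3),"| shift",d.round(3),"turn %.3f"%((yaw+81.25)/60))
E
echo ok
```

```text
ok
```

move_arm(
  plan=[1,-0.4,0,0,0.103,1,0,0.457,-0.33,0,1,0,0.457,-0.33,0,1,0,0.457,-0.33,0,1,0,0.457,-0.33,0,1,0,0.457,-0.33,0,1,0,0.457,-0.33,0,1,0,0.457,-0.33,0],
  force=25,
)

```text
clock: 1.1
position: [0.4501, -0.3487, 0.2543]
tool_rot: [0.537, 0.46, 0.537, -0.46]
wrist_force: [-0.7, 0.3, 0.2]
finger_gap: 1.001
```

```bash
python3 -c "
from h import *
go(.49,.257,.25)"
```

```text
t 1.1 pos [ 0.4501 -0.3487  0.2543] gap 92.1 mm F [-0.7  0.3  0.2] tilt [-1. -0. -0.] | shift [ 0.044  1.327 -5.923] turn 0.002
```

move_arm(
  plan=[1,0,0.12,-0.54,0,1,0,0.12,-0.54,0,1,0,0.12,-0.54,0,1,0,0.12,-0.54,0,1,0,0.12,-0.54,0,1,0,0.12,-0.54,0,1,0,0.12,-0.54,0,1,0,0.12,-0.54,0],
)

```text
clock: 2.1
position: [0.4772, 0.0931, 0.2545]
tool_rot: [0.537, 0.46, 0.537, -0.46]
wrist_force: [0.9, 0.2, 0.9]
finger_gap: 0.999
```

move_arm(
  plan=[1,0,0.12,-0.54,0,1,0,0.12,-0.54,0,1,0.02,0.13,-0.52,0,1,0.3,0,0,0,1,0.3,0,0,0,1,0,0,0,0,1,0,0,0,0,1,0,0,0,0],
)

```text
clock: 3.1
position: [0.4902, 0.2556, 0.194]
tool_rot: [0.537, 0.461, 0.537, -0.459]
wrist_force: [0.8, 0.3, -0.0]
finger_gap: 0.999
```

```bash
python3 -c "
from h import *
go(.49,.257,.08)
a=vision.read_camera('top')[190:310,175:275]; b=vision.read_camera('scene')[165:265,320:420]
im=np.zeros((600,1000,3),np.uint8); 
cv2.imwrite('pics/z3.png',np.hstack([cv2.resize(a,(400,480)),cv2.resize(b,(400,480))]))"
```

```text
t 3.1 pos [0.4902 0.2556 0.194 ] gap 91.9 mm F [ 0.8  0.3 -0. ] tilt [-1.     0.002 -0.001] | shift [ 1.14  -0.002 -0.014] turn 0.002
```

View pics/z3.png

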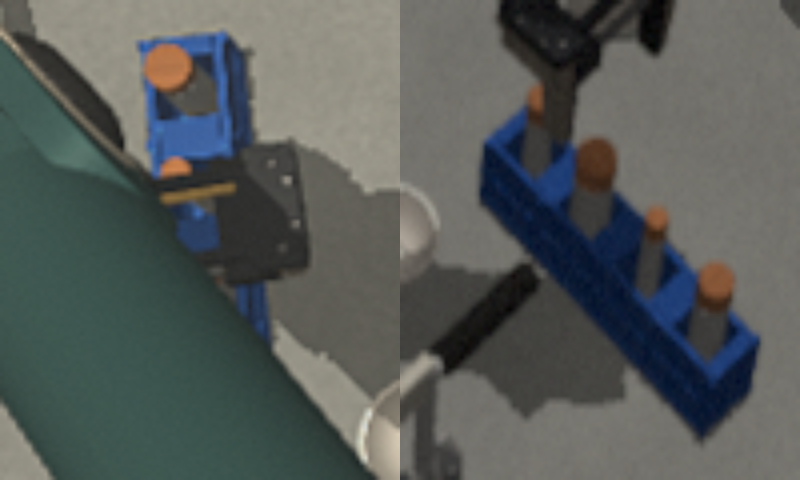

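The rams haven't moved and the fingers straddle the 33 ram. I'll descend and grip.

move_arm(
  plan=[1,0.38,0,-0.01,0,1,0.38,0,0,0,1,0.38,0,0,0,1,0,0,0,0,-0.5,0,0,0,0,-0.5,0,0,0,0,-0.5,0,0,0,0,-0.5,0,0,0,0],
)

```text
clock: 4.2
position: [0.4896, 0.2564, 0.0792]
tool_rot: [0.537, 0.46, 0.537, -0.46]
wrist_force: [-0.6, 0.3, 0.6]
finger_gap: 0.582
```

move_arm(
  plan=[-0.5,0,0,0,0,-0.5,0,0,0,0,-0.5,-0.1,0,0,0,-0.5,-0.3,0,0,0,-0.5,-0.5,0,0,0,-0.5,-0.5,0,0,0,-0.5,0,0,0,0,-0.5,0,0,0,0],
)

```text
clock: 5.2
position: [0.4888, 0.2557, 0.2182]
tool_rot: [0.537, 0.46, 0.537, -0.46]
wrist_force: [-0.4, -0.4, -1.5]
finger_gap: 0.353
```

```bash
python3 -c "
from h import *
go(.5169,-.109,.22)
b=vision.read_camera('scene')[145:245,320:420]
a=vision.read_camera('top')[190:310,175:275]
cv2.imwrite('pics/z4.png',np.hstack([cv2.resize(a,(400,480)),cv2.resize(b,(400,480))]))"
```

```text
t 5.2 pos [0.4888 0.2557 0.2182] gap 32.4 mm F [-0.4 -0.4 -1.5] tilt [-1.    -0.001  0.001] | shift [-0.015 -0.284  3.647] turn 0.002
```

View pics/z4.png

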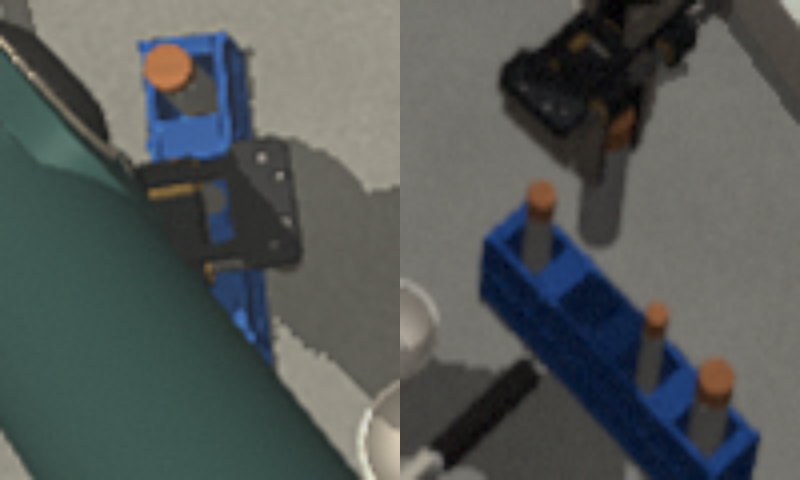

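The 33 ram is lifted and hangs straight. I'll carry it to hole33.

move_arm(
  plan=[-0.5,0,-0.04,0.52,0,-0.5,0,-0.04,0.52,0,-0.5,0,-0.04,0.52,0,-0.5,0,-0.04,0.52,0,-0.5,0,-0.04,0.52,0,-0.5,0,-0.04,0.52,0,-0.5,0,-0.04,0.52,0,-0.5,0,0,0,0],
)

```text
clock: 6.3
position: [0.5165, -0.1126, 0.2168]
tool_rot: [0.535, 0.461, 0.536, -0.463]
wrist_force: [-0.0, 0.5, -2.2]
finger_gap: 0.352
```

```bash
python3 -c "
from h import *
go(.5169,-.109,.14)
X=np.array(st()[0]['position']); f=X+[0,0,-.073]; h=[.5169,-.109,.06]
print('foot pred',proj('scene',[f]),'hole',proj('scene',[h]))
b=vision.read_camera('scene')[215:335,200:320]
cv2.imwrite('pics/z5.png',cv2.resize(b,(600,600),interpolation=cv2.INTER_CUBIC))"
```

```text
t 6.3 pos [ 0.5165 -0.1126  0.2168] gap 32.4 mm F [-0.   0.5 -2.2] tilt [-1.    -0.003  0.   ] | shift [ 0.768  0.012 -0.035] turn -0.006
foot pred [[272.4369418  258.67967655]] hole [[274.98383664 272.96699058]]
```

View pics/z5.png

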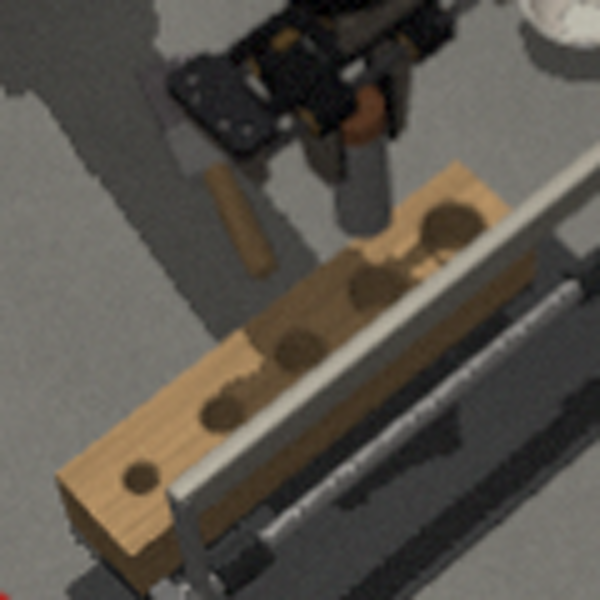

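The predicted foot (362,218 in the crop) and hole (375,290) fall where they appear in the picture. Next I'll correct the 3.5 mm offset and insert.

move_arm(
  plan=[-0.5,0.3,0.01,-0.035,0,-0.5,0.3,0,0,0,-0.5,0.05,0,0,0,-0.5,0,0,0,0,-0.5,0.1,0,0,0,-0.5,0.1,0,0,0,-0.5,0.1,0,0,0,-0.5,0,0,0,0],
)

```text
clock: 7.35
position: [0.5223, -0.1036, 0.1274]
tool_rot: [0.54, 0.462, 0.535, -0.458]
wrist_force: [-1.8, 1.4, 21.3]
finger_gap: 0.355
```

```bash
python3 -c "
from h import *
go(.5169,-.109,.0835)"
```

```text
t 7.3 pos [ 0.5223 -0.1036  0.1274] gap 32.6 mm F [-1.8  1.4 21.3] tilt [-1.     0.008  0.002] | shift [ 0.439 -0.066  0.044] turn 0.002
```

It landed on the rim: the 3.5 mm "offset" was only settling transient. I'll lift a little, settle and re-measure.

move_arm(
  plan=[-0.5,-0.3,0,0,0,-0.5,-0.3,0,0,0,-0.5,0,0,0,0,-0.5,0,0,0,0,-0.5,0,0,0,0,-0.5,0,0,0,0,-0.5,0,0,0,0,-0.5,0,0,0,0],
)

```text
clock: 8.35
position: [0.5181, -0.104, 0.1834]
tool_rot: [0.537, 0.46, 0.537, -0.46]
wrist_force: [-0.6, -0.2, -1.0]
finger_gap: 0.356
```

```bash
python3 -c "
from h import *
go(.5169,-.109,.14)
X=np.array(st()[0]['position']); f=X+[0,0,-.073]; h=[.5169,-.109,.06]
print('foot pred',(proj('scene',[f])-[200,215])*5,'hole',(proj('scene',[h])-[200,215])*5)
b=vision.read_camera('scene')[215:335,200:320]
cv2.imwrite('pics/z6.png',cv2.resize(b,(600,600),interpolation=cv2.INTER_CUBIC))"
```

```text
t 8.3 pos [ 0.5181 -0.104   0.1834] gap 32.8 mm F [-0.6 -0.2 -1. ] tilt [-1. -0. -0.] | shift [ 0.434 -0.019  0.047] turn 0.002
foot pred [[379.15335784 243.33793145]] hole [[374.9191832  289.83495289]]
```

View pics/z6.png

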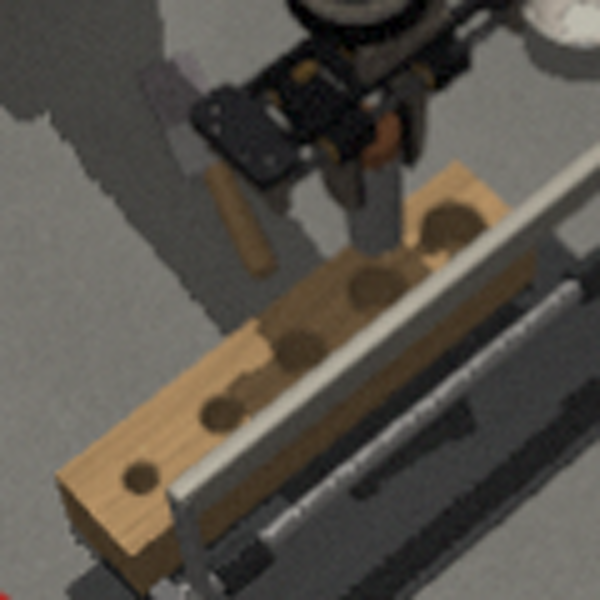

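The ram is only slightly tilted, its foot about 2 mm toward −y. I'll shift to centre the foot and insert gently.

move_arm(
  plan=[-0.5,0,-0.01,0.037,0,-0.5,0.3,0,0,0,-0.5,0.12,0,0,0,-0.5,0,0,0,0,-0.5,0.08,0,0,0,-0.5,0.08,0,0,0,-0.5,0.08,0,0,0,-0.5,0,0,0,0],
)

```text
clock: 9.4
position: [0.5171, -0.1078, 0.1168]
tool_rot: [0.537, 0.46, 0.538, -0.46]
wrist_force: [0.6, -0.6, -1.2]
finger_gap: 0.357
```

```bash
python3 -c "
from h import *
go(.5169,-.109,.0835)"
```

```text
t 9.4 pos [ 0.5171 -0.1078  0.1168] gap 32.8 mm F [ 0.6 -0.6 -1.2] tilt [-1.    -0.001 -0.   ] | shift [ 0.333 -0.004  0.012] turn 0.002
```

It's entering with no force. I'll continue down.

move_arm(
  plan=[-0.5,0.1,0,0.005,0,-0.5,0.1,0,0.005,0,-0.5,0.07,0,0,0,-0.5,0.04,0,0,0,-0.5,0,0,0,0,-0.5,0,0,0,0,-0.5,0,0,0,0,-0.5,0,0,0,0],
)

```text
clock: 10.4
position: [0.5179, -0.1089, 0.0867]
tool_rot: [0.537, 0.46, 0.537, -0.46]
wrist_force: [-0.0, -0.5, -0.8]
finger_gap: 0.35
```

```bash
python3 -c "
from h import *
go(.5169,-.109,.0835)"
```

```text
t 10.4 pos [ 0.5179 -0.1089  0.0867] gap 32.2 mm F [-0.  -0.5 -0.8] tilt [-1.  0.  0.] | shift [ 0.032 -0.01  -0.001] turn 0.002
```

move_arm(
  plan=[0,0,0,0,0,0,0,0,0,0,0,0,0,0,0,0,-0.3,0,0,0,0,-0.5,0,0,0,0,-0.55,0,0,0,0.6,0,0,0,0,0.6,0,0,0,0],
)

```text
clock: 11.4
position: [0.5174, -0.109, 0.2212]
tool_rot: [0.537, 0.46, 0.537, -0.46]
wrist_force: [-0.2, 0.5, 0.4]
finger_gap: 0.699
```

move_arm(
  plan=[0.6,0,0.1,-0.52,0,0.6,0,0.1,-0.52,0,0.6,0,0.1,-0.52,0,0.6,0,0.1,-0.52,0,0.6,0,0.1,-0.52,0,0.6,0,0.1,-0.52,0,0.6,0,0.08,-0.53,0,0.6,0,0,0,0],
)

```text
clock: 12.4
position: [0.5261, 0.2672, 0.2195]
tool_rot: [0.538, 0.457, 0.541, -0.458]
wrist_force: [-0.2, -0.3, -0.3]
finger_gap: 0.799
```

Run:
```python
from h import *
np.set_printoptions(precision=4,suppress=True)
go(.6168,.2704,.078)
t=vision.read_camera("top");s=vision.read_camera("scene")
m,d,R,tt=info("scene")
for nm,X in(("28",[.6165,.2702,.122]),("18",[.5533,.2640,.122]),("23",[.4269,.2505,.122])): print(nm,"scene pred",proj("scene",[X]))
print("home33 head pred",proj("scene",[[.5169,-.109,.126]]),proj("top",[[.5169,-.109,.126]]))
a=cv2.resize(t[190:310,175:275],(400,480)); b=cv2.resize(s[160:260,330:430],(400,480)); cv2.imwrite("pics/z7.png",np.hstack([a,b]))
cv2.imwrite("pics/z8.png",np.hstack([cv2.resize(t[220:280,320:400],(400,300)),cv2.resize(s[230:300,240:320],(400,350))[:300]]))
```

```text
t 12.4 pos [0.5261 0.2672 0.2195] gap 73.6 mm F [-0.2 -0.3 -0.3] tilt [-1.    -0.004 -0.002] | shift [1.411 0.906 0.119] turn 0.010
28 scene pred [[398.5556 223.6859]]
18 scene pred [[383.7093 210.5848]]
23 scene pred [[354.9672 185.6896]]
home33 head pred [[273.8928 261.4105]] [[378.4388 246.0662]]
```

View pics/z8.png

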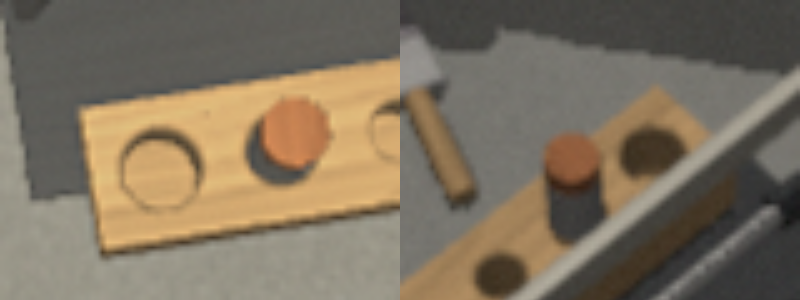

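The 33 ram is home: its head is where predicted, (274,261). Before each pick I'll check the remaining rams by comparing head centroids with the first picture.

```bash
cat >> h.py <<'E'
HEAD={"28":[.6165,.2702,.122],"18":[.5533,.2640,.122],"33":[.49,.257,.122],"23":[.4269,.2505,.122]}
def cen(img,c,r=12):
    u,v=np.round(c).astype(int); h=cv2.cvtColor(img[v-r:v+r,u-r:u+r],cv2.COLOR_BGR2HSV)
    m=((h[...,0]<18)&(h[...,1]>90)).astype(np.uint8); M=cv2.moments(m,True)
    return (np.array([M["m10"],M["m01"]])/max(M["m00"],1)+[u-r,v-r]).round(1),M["m00"]
def chk(names):
    for n in("scene","top"):
        i0=cv2.imread(f"pics/{n}0.png"); i1=vision.read_camera(n)
        for k in names:
            c=proj(n,[HEAD[k]])[0]; a,b=cen(i0,c),cen(i1,c); print(n,k,a[0]-b[0],a[1],b[1])
E
python3 -c "
from h import *
chk(['28','18','23']);go(.6168,.2704,.22)"
```

```text
scene 28 [0. 0.] 73.0 73.0
scene 18 [-1.9 -2.1] 41.0 32.0
scene 23 [1.5 1.4] 57.0 49.0
top 28 [0.5 0.9] 113.0 93.0
top 18 [11.9 12.1] 47.0 0.0
top 23 [12.5 11.9] 84.0 0.0
t 12.6 pos [0.5287 0.2604 0.2203] gap 73.5 mm F [-0.6 -0.4 -0.2] tilt [-1.    -0.002  0.001] | shift [0.001 0.886 0.035] turn 0.000
```

move_arm(
  plan=[0.6,0,0.45,0.02,0,0.6,0,0.44,0.015,0,0.6,0,0,0,0,0.6,0,0,0,0,0.6,0.4,0,0,0,0.6,0.4,0,0,0,0.6,0.3,0,0,0,0.6,0,0,0,0],
)

```text
clock: 13.6
position: [0.6147, 0.2712, 0.1096]
tool_rot: [0.537, 0.458, 0.538, -0.461]
wrist_force: [0.8, 0.2, 0.9]
finger_gap: 0.802
```

```bash
python3 -c "
from h import *
go(.6168,.2704,.078);chk(['18','23'])"
```

```text
t 13.6 pos [0.6147 0.2712 0.1096] gap 73.8 mm F [0.8 0.2 0.9] tilt [-1.    -0.005  0.002] | shift [0.316 0.021 0.011] turn 0.002
scene 18 [10.4 10.9] 41.0 0.0
scene 23 [1.5 1.4] 57.0 49.0
top 18 [11.9 12.1] 47.0 0.0
top 23 [0. 0.] 84.0 84.0
```

move_arm(
  plan=[0.6,0.31,0.01,0,0,0.6,0,0,0,0,-0.6,0,0,0,0,-0.6,0,0,0,0,-0.6,0,0,0,0,-0.6,0,0,0,0,-0.6,0,0,0,0,-0.6,0,0,0,0],
)

```text
clock: 14.7
position: [0.6183, 0.2727, 0.0807]
tool_rot: [0.537, 0.46, 0.537, -0.46]
wrist_force: [0.2, -0.5, 0.8]
finger_gap: 0.299
```

move_arm(
  plan=[-0.6,-0.2,0,0,0,-0.6,-0.4,0,0,0,-0.6,-0.5,0,0,0,-0.6,-0.3,0,0,0,-0.6,0,0,0,0,-0.6,0,0,0,0,-0.6,0,0,0,0,-0.6,0,0,0,0],
)

```text
clock: 15.7
position: [0.6177, 0.2724, 0.2192]
tool_rot: [0.537, 0.459, 0.538, -0.461]
wrist_force: [-1.2, 0.3, -1.1]
finger_gap: 0.299
```

```bash
python3 -c "
from h import *
go(.5261,-.1678,.22)"
```

```text
t 15.7 pos [0.6177 0.2724 0.2192] gap 27.5 mm F [-1.2  0.3 -1.1] tilt [-1.    -0.002  0.   ] | shift [-3.000e-03 -1.584e+00  4.208e+00] turn 0.002
```

move_arm(
  plan=[-0.6,0,-0.45,0,0,-0.6,0,-0.45,0,0,-0.6,0,-0.085,0.526,0,-0.6,0,-0.085,0.526,0,-0.6,0,-0.085,0.526,0,-0.6,0,-0.085,0.526,0,-0.6,0,-0.085,0.526,0,-0.6,0,-0.085,0.526,0],
)

```text
clock: 16.7
position: [0.5273, -0.0625, 0.2203]
tool_rot: [0.537, 0.46, 0.537, -0.46]
wrist_force: [1.0, 1.0, -1.4]
finger_gap: 0.3
```

move_arm(
  plan=[-0.6,0,-0.085,0.526,0,-0.6,0,-0.085,0.526,0,-0.6,0,0,0,0,-0.6,0,0,0,0,-0.6,0,0,0,0,-0.6,0.3,0,0,0,-0.6,0,0,0,0,-0.6,0,0,0,0],
)

```text
clock: 17.7
position: [0.5276, -0.1667, 0.1913]
tool_rot: [0.538, 0.46, 0.537, -0.459]
wrist_force: [0.7, -0.3, -0.5]
finger_gap: 0.298
```

```bash
python3 -c "
from h import *
go(.5261,-.1678,.14)
X=np.array(st()[0]['position']); f=X+[0,0,-.074]; h=[.5261,-.1678,.06]
print('foot pred',(proj('scene',[f])-[200,215])*5,'head',(proj('scene',[X+[0,0,.042]])-[200,215])*5,'hole',(proj('scene',[h])-[200,215])*5)
b=vision.read_camera('scene')[215:335,200:320]
cv2.imwrite('pics/z9.png',cv2.resize(b,(600,600),interpolation=cv2.INTER_CUBIC))"
```

```text
t 17.7 pos [ 0.5276 -0.1667  0.1913] gap 27.4 mm F [ 0.7 -0.3 -0.5] tilt [-1.     0.001  0.   ] | shift [ 0.513 -0.017  0.009] turn 0.003
foot pred [[294.76166297 303.0726531 ]] head [[279.3800775  194.90351671]] hole [[298.76489826 350.94851177]]
```

View pics/z9.png

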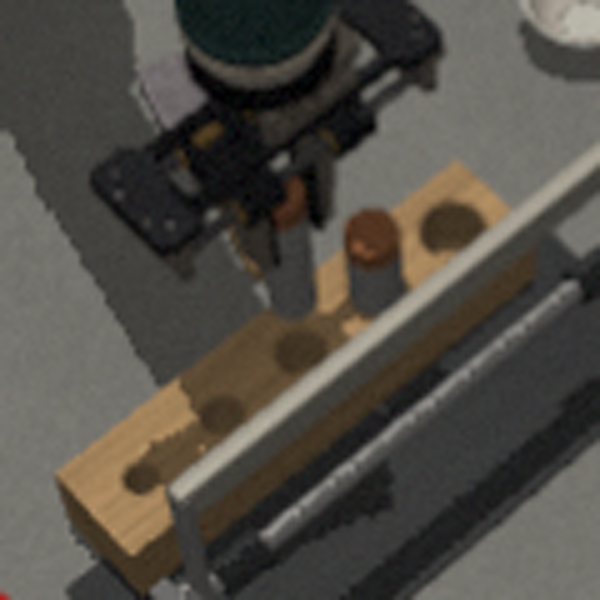

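The foot is where predicted, about (293,305), above hole28. I'll lower it.

move_arm(
  plan=[-0.6,0.3,-0.01,0.01,0,-0.6,0.18,0,0,0,-0.6,0,0,0,0,-0.6,0.08,0,0,0,-0.6,0.08,0,0,0,-0.6,0.08,0,0,0,-0.6,0,0,0,0,-0.6,0,0,0,0],
)

```text
clock: 18.75
position: [0.5266, -0.1681, 0.1185]
tool_rot: [0.537, 0.46, 0.537, -0.459]
wrist_force: [2.5, 2.0, -3.3]
finger_gap: 0.3
```

```bash
python3 -c "
from h import *
go(.5261,-.1678,.085)"
```

```text
t 18.8 pos [ 0.5266 -0.1681  0.1185] gap 27.6 mm F [ 2.5  2.  -3.3] tilt [-1.     0.001 -0.   ] | shift [ 0.335 -0.004 -0.004] turn 0.002
```

move_arm(
  plan=[-0.6,0.1,0,0,0,-0.6,0.1,0,0,0,-0.6,0.06,0,0,0,-0.6,0.04,0,0,0,-0.6,0,0,0,0,-0.6,0,0,0,0,-0.1,0,0,0,0,-0.1,0,0,0,0],
)

```text
clock: 19.75
position: [0.5249, -0.1698, 0.0881]
tool_rot: [0.537, 0.459, 0.537, -0.461]
wrist_force: [-0.7, 0.5, -0.4]
finger_gap: 0.447
```

```bash
python3 -c "
from h import *
go(.5261,-.1678,.085)"
```

```text
t 19.8 pos [ 0.5249 -0.1698  0.0881] gap 41.1 mm F [-0.7  0.5 -0.4] tilt [-1.    -0.002  0.001] | shift [ 0.031  0.015 -0.018] turn 0.001
```

move_arm(
  plan=[-0.1,0,0,0,0,-0.1,-0.3,0,0,0,-0.1,-0.5,0,0,0,-0.1,-0.55,0,0,0,0.3,0,0,0,0,0.3,0,0.04,-0.53,0,0.3,0,0.04,-0.53,0,0.3,0,0.04,-0.53,0],
)

```text
clock: 20.75
position: [0.5124, -0.0087, 0.2226]
tool_rot: [0.537, 0.46, 0.537, -0.461]
wrist_force: [0.2, 0.5, -0.3]
finger_gap: 0.651
```

move_arm(
  plan=[0.3,0,0.04,-0.53,0,0.3,0,0.04,-0.53,0,0.3,0,0.04,-0.53,0,0.3,0,0.04,-0.53,0,0.3,0,0.04,-0.53,0,0.3,0,0,0,0,0.3,0,0,0,0,0.3,0,0,0,0],
)

```text
clock: 21.75
position: [0.4928, 0.2533, 0.223]
tool_rot: [0.537, 0.46, 0.536, -0.461]
wrist_force: [-0.0, -1.3, 0.4]
finger_gap: 0.653
```

```bash
python3 -c "
from h import *
go(.5538,.2645,.22);chk(['18','23'])
i=vision.read_camera('scene')
for X in([.5169,-.109,.126],[.5261,-.1678,.126]): c=proj('scene',[X])[0]; print(c,cen(i,c,10))
a=cv2.resize(vision.read_camera('top')[190:310,175:275],(400,480)); b=cv2.resize(i[160:260,330:430],(400,480)); cv2.imwrite('pics/z10.png',np.hstack([a,b]))
"
```

```text
t 21.8 pos [0.4928 0.2533 0.223 ] gap 60.0 mm F [-0.  -1.3  0.4] tilt [-1.    -0.001  0.001] | shift [ 0.029  0.62  -0.018] turn -0.000
scene 18 [-1.3 -1.3] 41.0 32.0
scene 23 [1.5 1.4] 57.0 49.0
top 18 [-2.6 -2.4] 47.0 4.0
top 23 [12.5 11.9] 84.0 0.0
[273.89284479 261.41051816] (array([275.5, 262.8]), 204.0)
[258.12195369 273.90049938] (array([258.4, 274.4]), 232.0)
```

View pics/z10.png

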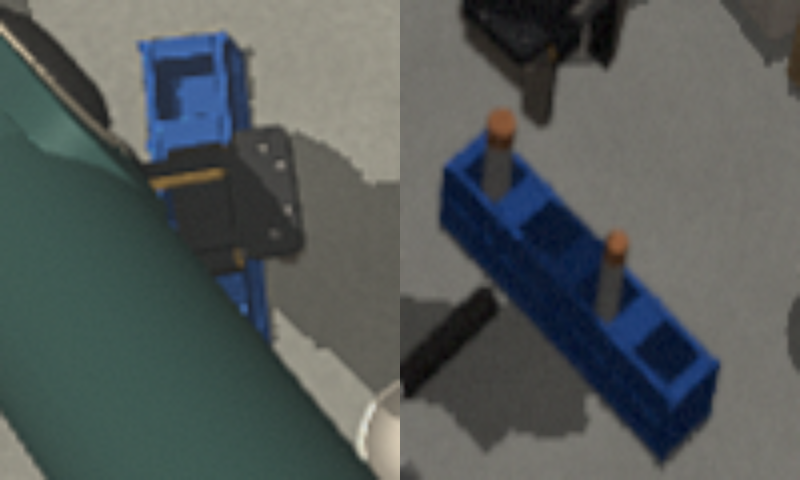

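The 18 and 23 rams are unmoved, with the 18 head at (384,210). Next I'll pick the 18.

move_arm(
  plan=[0.3,0,0.31,-0.01,0,0.3,0,0.31,-0.01,0,0.3,0,0,0,0,0.3,0,0,0,0,0.3,0.4,0,0,0,0.3,0.4,0,0,0,0.3,0,0,0,0,0.3,0,0,0,0],
)

```text
clock: 22.95
position: [0.5537, 0.2675, 0.1452]
tool_rot: [0.538, 0.46, 0.537, -0.459]
wrist_force: [-0.3, 0.3, 0.7]
finger_gap: 0.651
```

```bash
python3 -c "
from h import *
go(.5538,.2645,.078)"
```

```text
t 22.9 pos [0.5537 0.2675 0.1452] gap 59.9 mm F [-0.3  0.3  0.7] tilt [-1.     0.002 -0.001] | shift [ 0.672 -0.005  0.03 ] turn 0.002
```

move_arm(
  plan=[0.3,0.34,0,0.03,0,0.3,0.34,0,0,0,0.3,0,0,0,0,-0.8,0,0,0,0,-0.8,0,0,0,0,-0.8,0,0,0,0,-0.8,0,0,0,0,-0.8,0,0,0,0],
)

```text
clock: 23.95
position: [0.554, 0.2639, 0.0759]
tool_rot: [0.537, 0.46, 0.537, -0.46]
wrist_force: [-0.3, -0.2, 1.8]
finger_gap: 0.189
```

move_arm(
  plan=[-0.8,0,0,0,0,-0.8,-0.2,0,0,0,-0.8,-0.4,0,0,0,-0.8,-0.5,0,0,0,-0.8,-0.3,0,0,0,-0.8,0,0,0,0,-0.8,0,0,0,0,-0.8,0,0,0,0],
)

```text
clock: 24.95
position: [0.553, 0.2633, 0.214]
tool_rot: [0.537, 0.459, 0.538, -0.461]
wrist_force: [-0.2, -0.5, -0.4]
finger_gap: 0.188
```

```bash
python3 -c "
from h import *
go(.5441,-.2865,.22)"
```

```text
t 24.9 pos [0.553  0.2633 0.214 ] gap 17.3 mm F [-0.2 -0.5 -0.4] tilt [-1.    -0.003  0.001] | shift [-0.053 -0.936  5.418] turn 0.002
```

move_arm(
  plan=[-0.8,0,-0.5,0,0,-0.8,-0.05,-0.043,0.542,0,-0.8,0,-0.043,0.542,0,-0.8,0,-0.043,0.542,0,-0.8,0,-0.043,0.542,0,-0.8,0,-0.043,0.542,0,-0.8,0,-0.043,0.542,0,-0.8,0,-0.043,0.542,0],
)

```text
clock: 25.95
position: [0.5326, -0.125, 0.2195]
tool_rot: [0.537, 0.46, 0.538, -0.46]
wrist_force: [0.8, -0.3, 0.1]
finger_gap: 0.193
```

move_arm(
  plan=[-0.8,0,-0.043,0.542,0,-0.8,0,-0.043,0.542,0,-0.8,0,-0.043,0.542,0,-0.8,0,0,0,0,-0.8,0,0,0,0,-0.8,0.3,0,0,0,-0.8,0,0,0,0,-0.8,0,0,0,0],
)

```text
clock: 26.95
position: [0.5461, -0.2849, 0.1912]
tool_rot: [0.538, 0.46, 0.537, -0.459]
wrist_force: [0.6, -0.0, 0.3]
finger_gap: 0.196
```

```bash
python3 -c "
from h import *
go(.5441,-.2865,.14)
X=np.array(st()[0]['position']); f=X+[0,0,-.070]; h=[.5441,-.2865,.06]
print('foot pred',(proj('scene',[f])-[190,245])*6,'head',(proj('scene',[X+[0,0,.046]])-[190,245])*6,'hole',(proj('scene',[h])-[190,245])*6)
b=vision.read_camera('scene')[245:345,190:290]
cv2.imwrite('pics/z11.png',cv2.resize(b,(600,600),interpolation=cv2.INTER_CUBIC))"
```

```text
t 26.9 pos [ 0.5461 -0.2849  0.1912] gap 18.0 mm F [ 0.6 -0.   0.3] tilt [-1.     0.001 -0.   ] | shift [ 0.512 -0.023  0.013] turn 0.004
foot pred [[216.13300328 335.98673482]] head [[183.99327416 212.25655842]] hole [[226.46145409 393.83235645]]
```

View pics/z11.png

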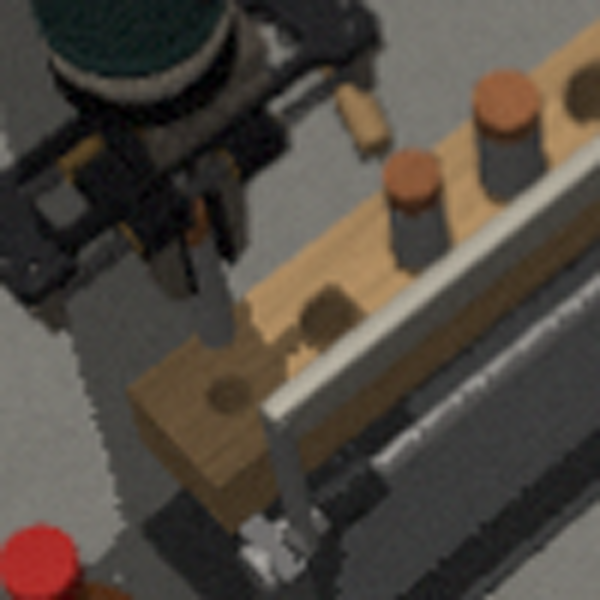

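The foot, about (217,337), lies on its prediction with the hole at (229,395). I'll insert.

move_arm(
  plan=[-0.8,0.3,-0.017,0.008,0,-0.8,0.18,0,0,0,-0.8,0,0,0,0,-0.8,0.08,0,0,0,-0.8,0.08,0,0,0,-0.8,0.1,0,0,0,-0.8,0,0,0,0,-0.8,0,0,0,0],
)

```text
clock: 28.0
position: [0.544, -0.2871, 0.1166]
tool_rot: [0.537, 0.46, 0.537, -0.46]
wrist_force: [-0.1, 0.5, 0.0]
finger_gap: 0.191
```

```bash
python3 -c "
from h import *
go(.5441,-.2865,.08)"
```

```text
t 28.0 pos [ 0.544  -0.2871  0.1166] gap 17.5 mm F [-0.1  0.5  0. ] tilt [-1. -0.  0.] | shift [ 0.366  0.002 -0.006] turn 0.002
```

move_arm(
  plan=[-0.8,0.1,0,0,0,-0.8,0.1,0,0,0,-0.8,0.08,0,0,0,-0.8,0.05,0,0,0,-0.8,0,0,0,0,-0.8,0,0,0,0,-0.2,0,0,0,0,-0.2,0,0,0,0],
)

```text
clock: 29.0
position: [0.5441, -0.2874, 0.084]
tool_rot: [0.537, 0.46, 0.537, -0.46]
wrist_force: [-0.1, -0.2, -0.5]
finger_gap: 0.383
```

```bash
python3 -c "
from h import *
go(.5441,-.2865,.08)"
```

```text
t 29.0 pos [ 0.5441 -0.2874  0.084 ] gap 35.2 mm F [-0.1 -0.2 -0.5] tilt [-1.     0.     0.001] | shift [ 0.04   0.001 -0.008] turn 0.002
```

move_arm(
  plan=[-0.2,0,0,0,0,-0.2,-0.3,0,0,0,-0.2,-0.5,0,0,0,-0.2,-0.55,0,0,0,0.3,0,0,0,0,0.3,0,0,-0.55,0,0.3,0,0,-0.55,0,0.3,0,0,-0.55,0],
)

```text
clock: 30.0
position: [0.5175, -0.1224, 0.2176]
tool_rot: [0.537, 0.46, 0.538, -0.46]
wrist_force: [0.8, 0.2, 0.2]
finger_gap: 0.65
```

move_arm(
  plan=[0.3,0,-0.04,-0.55,0,0.3,0,-0.04,-0.55,0,0.3,0,-0.04,-0.55,0,0.3,0,-0.04,-0.55,0,0.3,0,-0.04,-0.55,0,0.3,0,-0.04,-0.4,0,0.3,0,0,0,0,0.3,0,0,0,0],
)

```text
clock: 31.0
position: [0.4461, 0.1825, 0.2179]
tool_rot: [0.537, 0.459, 0.537, -0.46]
wrist_force: [0.4, 0.2, -0.3]
finger_gap: 0.653
```

```bash
python3 -c "
from h import *
go(.4273,.2508,.22);chk(['23'])
i=vision.read_camera('scene')
for X in([.5169,-.109,.126],[.5261,-.1678,.126],[.5441,-.2865,.126]): c=proj('scene',[X])[0]; print(c,cen(i,c,8))
a=cv2.resize(i[160:260,310:410],(400,480)); b=cv2.resize(i[230:330,200:300],(400,480)); cv2.imwrite('pics/z12.png',np.hstack([a,b]))
"
```

```text
t 31.0 pos [0.4461 0.1825 0.2179] gap 60.1 mm F [ 0.4  0.2 -0.3] tilt [-1.    -0.001  0.001] | shift [-0.022 -0.081 -0.703] turn 0.002
scene 23 [1.5 1.4] 57.0 47.0
top 23 [12.5 11.9] 84.0 0.0
[273.89284479 261.41051816] (array([274.8, 262.3]), 153.0)
[258.12195369 273.90049938] (array([258.2, 274.5]), 160.0)
[224.92930302 299.95462435] (array([226.1, 301.4]), 130.0)
```

View pics/z12.png

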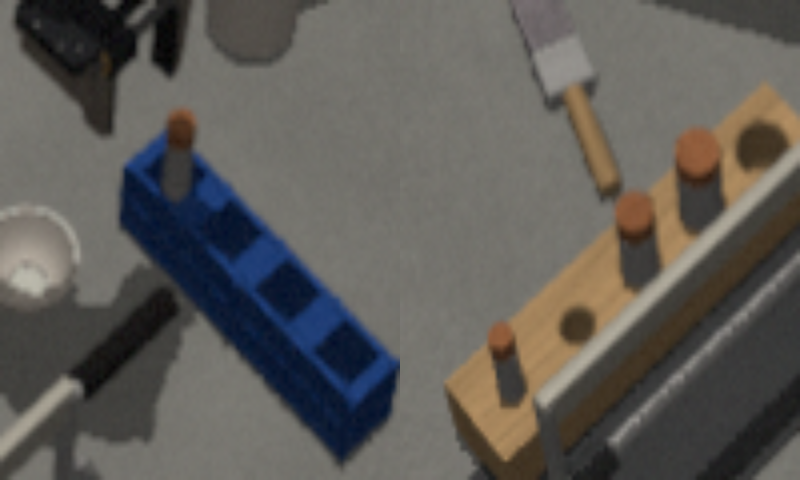

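The 33, 28 and 18 rams are home with their heads on prediction, and the 23 is undisturbed. Next I'll pick the 23.

move_arm(
  plan=[0.3,0,-0.04,-0.35,0,0.3,0,-0.04,-0.35,0,0.3,0,0,0,0,0.3,0,0,0,0,0.3,0,0,0,0,0.3,0.4,0,0,0,0.3,0.3,0,0,0,0.3,0,0,0,0],
)

```text
clock: 32.15
position: [0.4265, 0.2496, 0.1469]
tool_rot: [0.536, 0.459, 0.537, -0.462]
wrist_force: [0.2, 0.8, 0.2]
finger_gap: 0.649
```

```bash
python3 -c "
from h import *
go(.4273,.2508,.078);chk(['23'])"
```

```text
t 32.1 pos [0.4265 0.2496 0.1469] gap 59.7 mm F [0.2 0.8 0.2] tilt [-1.    -0.004  0.002] | shift [ 0.688  0.012 -0.012] turn 0.001
scene 23 [1.8 1.7] 57.0 47.0
top 23 [-3.5  2.9] 84.0 1.0
```

move_arm(
  plan=[0.3,0.34,0.01,-0.01,0,0.3,0.34,0,0,0,0.3,0,0,0,0,-0.7,0,0,0,0,-0.7,0,0,0,0,-0.7,0,0,0,0,-0.7,0,0,0,0,-0.7,0,0,0,0],
)

```text
clock: 33.25
position: [0.4287, 0.2528, 0.0811]
tool_rot: [0.537, 0.46, 0.537, -0.46]
wrist_force: [-0.2, -1.2, 5.4]
finger_gap: 0.245
```

move_arm(
  plan=[-0.7,0,0,0,0,-0.7,-0.2,0,0,0,-0.7,-0.4,0,0,0,-0.7,-0.5,0,0,0,-0.7,-0.35,0,0,0,-0.7,0,0,0,0,-0.7,0,0,0,0,-0.7,0,0,0,0],
)

```text
clock: 34.25
position: [0.4275, 0.252, 0.224]
tool_rot: [0.537, 0.459, 0.538, -0.461]
wrist_force: [0.3, 0.1, -1.2]
finger_gap: 0.247
```

```bash
python3 -c "
from h import *
go(.5354,-.2274,.225)"
```

```text
t 34.2 pos [0.4275 0.252  0.224 ] gap 22.7 mm F [ 0.3  0.1 -1.2] tilt [-1.    -0.003  0.001] | shift [-0.008  0.326  4.903] turn 0.002
```

move_arm(
  plan=[-0.7,0,0.036,0.545,0,-0.7,0,0.036,0.545,0,-0.7,0,0.036,0.545,0,-0.7,0,0.036,0.545,0,-0.7,0,0.036,0.545,0,-0.7,0,0.036,0.545,0,-0.7,0,0.036,0.545,0,-0.7,0,0.036,0.545,0],
)

```text
clock: 35.25
position: [0.5237, -0.1753, 0.2242]
tool_rot: [0.537, 0.459, 0.538, -0.46]
wrist_force: [0.6, 0.3, -0.2]
finger_gap: 0.246
```

move_arm(
  plan=[-0.7,0,0.036,0.545,0,-0.7,0,0,0,0,-0.7,0,0,0,0,-0.7,0,0,0,0,-0.7,0.3,0,0,0,-0.7,0,0,0,0,-0.7,0,0,0,0,-0.7,0,0,0,0],
)

```text
clock: 36.25
position: [0.5367, -0.227, 0.1967]
tool_rot: [0.538, 0.46, 0.537, -0.46]
wrist_force: [0.4, -0.9, -1.1]
finger_gap: 0.244
```

```bash
python3 -c "
from h import *
go(.5354,-.2274,.14)
X=np.array(st()[0]['position']); f=X+[0,0,-.075]; h=[.5354,-.2274,.06]
print('foot pred',(proj('scene',[f])-[190,235])*6,'head',(proj('scene',[X+[0,0,.041]])-[190,235])*6,'hole',(proj('scene',[h])-[190,235])*6)
b=vision.read_camera('scene')[235:335,190:290]
cv2.imwrite('pics/z13.png',cv2.resize(b,(600,600),interpolation=cv2.INTER_CUBIC))"
```

```text
t 36.2 pos [ 0.5367 -0.227   0.1967] gap 22.4 mm F [ 0.4 -0.9 -1.1] tilt [-1.     0.002  0.001] | shift [ 0.567 -0.015  0.002] turn 0.002
foot pred [[313.40782101 317.3209466 ]] head [[288.08455929 190.11526435]] hole [[323.53266613 377.29048863]]
```

View pics/z13.png

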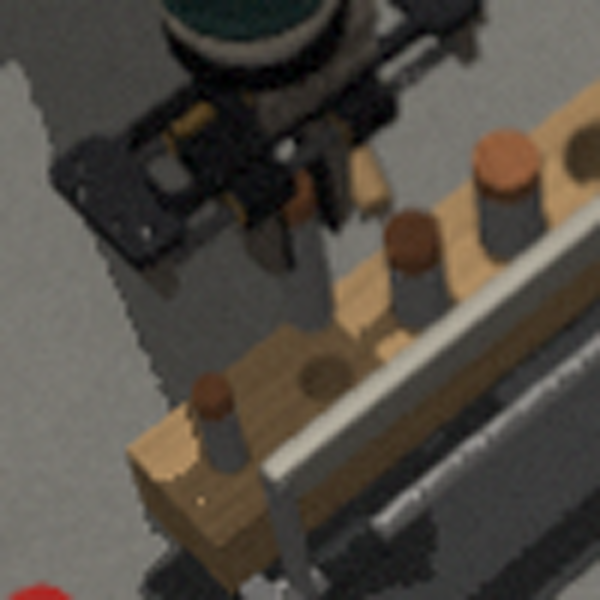

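The foot is on its prediction (313,319), with the hole at (326,378). I'll insert.

move_arm(
  plan=[-0.7,0.3,-0.011,0.002,0,-0.7,0.22,0,0,0,-0.7,0,0,0,0,-0.7,0.08,0,0,0,-0.7,0.08,0,0,0,-0.7,0.1,0,0,0,-0.7,0,0,0,0,-0.7,0,0,0,0],
)

```text
clock: 37.3
position: [0.5356, -0.2271, 0.1175]
tool_rot: [0.537, 0.46, 0.537, -0.459]
wrist_force: [2.7, 0.7, -2.5]
finger_gap: 0.242
```

```bash
python3 -c "
from h import *
go(.5354,-.2274,.085)"
```

```text
t 37.3 pos [ 0.5356 -0.2271  0.1175] gap 22.3 mm F [ 2.7  0.7 -2.5] tilt [-1.     0.001 -0.   ] | shift [ 0.325 -0.002  0.003] turn 0.002
```

It's entering cleanly. I'll seat and release it.

move_arm(
  plan=[-0.7,0.1,0,0,0,-0.7,0.1,0,0,0,-0.7,0.06,0,0,0,-0.7,0.03,0,0,0,-0.7,0,0,0,0,-0.7,0,0,0,0,-0.2,0,0,0,0,-0.2,0,0,0,0],
)

```text
clock: 38.3
position: [0.5333, -0.2281, 0.0878]
tool_rot: [0.536, 0.459, 0.538, -0.461]
wrist_force: [0.6, -0.2, -0.6]
finger_gap: 0.399
```

move_arm(
  plan=[-0.2,0,0,0,0,-0.2,-0.3,0,0,0,-0.2,-0.5,0,0,0,-0.2,-0.6,0,0,0,-0.2,-0.5,0,0,0,-0.2,-0.5,0,0,0,-0.2,0,0,0,0,-0.2,0,0,0,0],
)

```text
clock: 39.3
position: [0.5342, -0.2276, 0.3279]
tool_rot: [0.537, 0.46, 0.537, -0.46]
wrist_force: [-0.3, -0.7, -0.0]
finger_gap: 0.4
```

```bash
python3 -c "
from h import *
go(.49,.06,.33);print(st()[0]['qpos'].round(2))"
```

```text
t 39.3 pos [ 0.5342 -0.2276  0.3279] gap 36.8 mm F [-0.3 -0.7 -0. ] tilt [-1.    -0.001 -0.   ] | shift [-0.021  0.006 -2.909] turn 0.002
[ 0.67  0.29 -0.41  1.62  0.12  1.26 -1.18]
```

move_arm(
  plan=[0.6,0,0,-0.5,0,0.6,0,0,-0.5,0,0.6,0,0,-0.5,0,0.6,0,0,-0.5,0,0.6,0,0,-0.5,0,0.6,0,0,-0.4,0,0.6,0,0,0,0,0.6,0,0,0,0.16],
)

```text
clock: 40.3
position: [0.4896, 0.0582, 0.3271]
tool_rot: [-0.495, -0.503, -0.496, 0.505]
wrist_force: [-1.4, -0.5, -0.0]
finger_gap: 0.798
```

```bash
python3 -c "
from h import *
go(.603,.0575,.33);print(st()[0]['qpos'].round(2))
i=vision.read_camera('scene')
for X in([.5169,-.109,.126],[.5261,-.1678,.126],[.5354,-.2274,.126],[.5441,-.2865,.126]): c=proj('scene',[X])[0]; print((c-[200,230])*5,cen(i,c,8))
cv2.imwrite('pics/z14.png',cv2.resize(i[230:330,200:320],(600,500),interpolation=cv2.INTER_CUBIC))"
```

```text
t 40.3 pos [0.4896 0.0582 0.3271] gap 73.4 mm F [-1.4 -0.5 -0. ] tilt [-1.    -0.003  0.001] | shift [-0.033  1.134 -0.012] turn -0.162
[ 0.35  0.15 -0.59  1.8   0.09  1.22 -1.85]
[369.46422393 157.0525908 ] (array([274.8, 262.2]), 159.0)
[290.60976843 219.50249692] (array([258.1, 274.4]), 163.0)
[208.56780375 284.43136169] (array([242.9, 288.2]), 140.0)
[124.64651508 349.77312173] (array([226.2, 301.3]), 127.0)
```

View pics/z14.png

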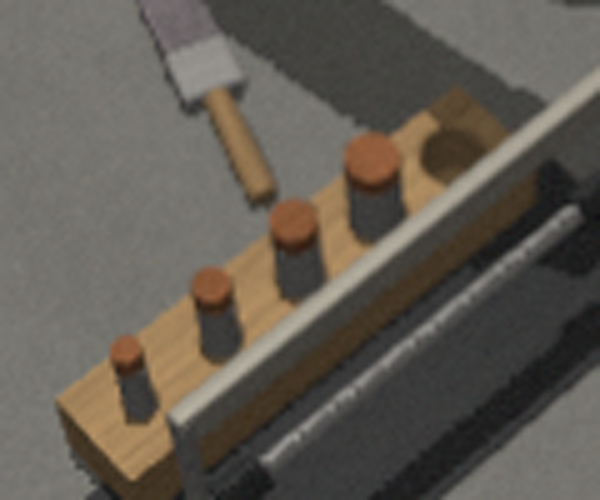

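All four heads sit on their predicted home positions. A positive turn lowers j7, so I'll turn the other way to bring the jaws along block x for the handle.

move_arm(
  plan=[0.6,0,0,0,-0.166,0.6,0,0,0,-0.166,0.6,0,0,0,-0.166,0.6,0,0,0,-0.166,0.6,0,0,0,-0.166,0.6,0,0,0,-0.166,0.6,0,0,0,-0.166,0.6,0,0,0,-0.166],
)

```text
clock: 41.35
position: [0.4899, 0.0575, 0.3274]
tool_rot: [0.703, 0.066, 0.705, -0.066]
wrist_force: [0.1, -0.2, 0.9]
finger_gap: 0.804
```

move_arm(
  plan=[0.6,0,0,0,-0.166,0.6,0,0,0,-0.166,0.6,0,0,0,0,0.6,-0.03,0,0.4,0,0.6,0,0,0.4,0,0.6,0,0,0.33,0,0.6,0,0,0,0,0.6,0,0,0,0],
)

```text
clock: 42.35
position: [0.6011, 0.0762, 0.3309]
tool_rot: [0.704, -0.054, 0.706, 0.054]
wrist_force: [0.5, -0.1, -0.2]
finger_gap: 0.8
```

```bash
python3 -c "
from h import *
go(.6035,.057,.225);print(st()[0]['qpos'].round(2))"
```

```text
t 42.4 pos [0.6011 0.0762 0.3309] gap 73.6 mm F [ 0.5 -0.1 -0.2] tilt [-1.    -0.    -0.002] | shift [ 1.059 -0.194 -0.004] turn 1.501
[ 0.36  0.4  -0.74  1.54  0.28  1.31 -0.25]
```

move_arm(
  plan=[0.6,0,-0.15,0,0,0.6,0.35,0,0,0,0.6,0.35,0,0,0,0.6,0.36,0,0,0,0.6,0,0,0,0,-0.8,0,0,0,0,-0.8,0,0,0,0,-0.8,0,0,0,0],
  force=20,
)

```text
clock: 43.35
position: [0.6048, 0.0618, 0.2268]
tool_rot: [0.706, -0.055, 0.704, 0.055]
wrist_force: [-0.6, -0.9, -0.3]
finger_gap: 0.499
```

move_arm(
  plan=[-0.8,0,0,0,0,-0.8,0,0,0,0,-0.8,0,0,0,0,-0.8,0,0,0,0,-0.8,0,0,0,0,-0.8,0,0,0,0,-0.8,0,0,0,0,-0.8,0,0,0,0],
)

```text
clock: 44.35
position: [0.6025, 0.0615, 0.2255]
tool_rot: [0.704, -0.055, 0.706, 0.054]
wrist_force: [-5.9, -0.7, 3.5]
finger_gap: 0.209
```

```bash
python3 -c "
from h import *
go(.6035,.06,.225)
n=9
a=np.linspace(0,np.pi/2,n); print(np.c_[np.diff(1.1*(1-np.cos(a))),-np.diff(1.1*np.sin(a))].round(3))"
```

```text
t 44.4 pos [0.6025 0.0615 0.2255] gap 19.3 mm F [-5.9 -0.7  3.5] tilt [-1.    -0.001 -0.004] | shift [ 0.005 -0.016  0.007] turn 1.502
[[ 0.021 -0.215]
 [ 0.063 -0.206]
 [ 0.102 -0.19 ]
 [ 0.137 -0.167]
 [ 0.167 -0.137]
 [ 0.19  -0.102]
 [ 0.206 -0.063]
 [ 0.215 -0.021]]
```

The handle is gripped. I'll swing it along the 110 mm arc, first half.

move_arm(
  plan=[-0.8,0.005,0,-0.108,0,-0.8,0.016,0,-0.107,0,-0.8,0.026,0,-0.105,0,-0.8,0.036,0,-0.102,0,-0.8,0.046,0,-0.098,0,-0.8,0.056,0,-0.093,0,-0.8,0.064,0,-0.087,0,-0.8,0.072,0,-0.08,0],
)

```text
clock: 45.35
position: [0.5309, 0.051, 0.196]
tool_rot: [0.709, -0.054, 0.701, 0.055]
wrist_force: [7.2, 1.6, 6.3]
finger_gap: 0.209
```

```bash
python3 -c "
from h import *
go(.6035-.0769,.049,.193)"
```

```text
t 45.4 pos [0.5309 0.051  0.196 ] gap 19.2 mm F [7.2 1.6 6.3] tilt [-1.     0.001  0.011] | shift [ 0.029 -0.013 -0.046] turn 1.502
```

Following well with modest force. Now the second half, then a hold at the stop.

move_arm(
  plan=[-0.8,0.08,0,-0.072,0,-0.8,0.087,0,-0.064,0,-0.8,0.093,0,-0.056,0,-0.8,0.098,0,-0.046,0,-0.8,0.102,0,-0.036,0,-0.8,0.105,0,-0.026,0,-0.8,0.107,0,-0.016,0,-0.8,0.108,0,-0.005,0],
)

```text
clock: 46.35
position: [0.494, 0.0455, 0.1161]
tool_rot: [0.704, -0.055, 0.706, 0.055]
wrist_force: [-7.4, 1.3, 11.8]
finger_gap: 0.211
```

move_arm(
  plan=[-0.8,0.02,0,0,0,-0.8,0.02,0,0,0,-0.8,0,0,0,0,-0.8,0,0,0,0,-0.8,0,0,0,0,-0.8,0,0,0,0,-0.8,0,0,0,0,-0.8,0,0,0,0],
)

```text
clock: 47.35
position: [0.4937, 0.0454, 0.1121]
tool_rot: [0.704, -0.055, 0.706, 0.055]
wrist_force: [-6.2, 0.8, 10.1]
finger_gap: 0.211
```

```bash
python3 -c "
from h import *
go(.494,.044,.115)
i=vision.read_camera('scene');cv2.imwrite('pics/z15.png',cv2.resize(i[180:330,190:370],(720,600),interpolation=cv2.INTER_CUBIC))"
```

```text
t 47.4 pos [0.4937 0.0454 0.1121] gap 19.4 mm F [-6.2  0.8 10.1] tilt [-1.     0.    -0.002] | shift [-0.029 -0.015  0.001] turn 1.503
```

View pics/z15.png

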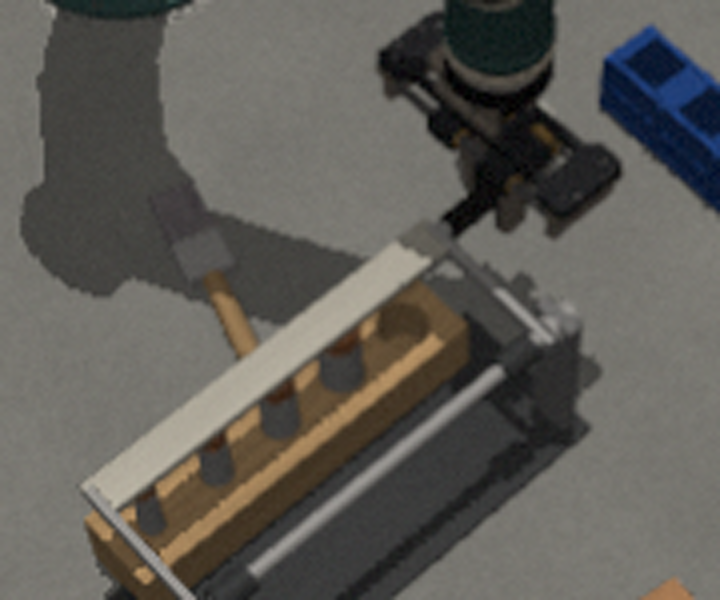

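The bar is lying across the heads, and the spring gives about 10 N. I'll press a little further with a firmer grip to be sure it is at its stop.

move_arm(
  plan=[-0.8,0,0,0,0,-0.8,0,0,0,0,-0.8,0.02,0,0,0,-0.8,0.02,0,0,0,-0.8,0.02,0,0,0,-0.8,0,0,0,0,-0.8,0,0,0,0,-0.8,0,0,0,0],
  force=45,
)

```text
clock: 48.4
position: [0.4935, 0.0454, 0.1062]
tool_rot: [0.704, -0.055, 0.706, 0.055]
wrist_force: [-8.2, 0.8, 13.2]
finger_gap: 0.202
```

```bash
python3 -c "
from h import *
go(.494,.044,.115)
i=vision.read_camera('scene');j=cv2.imread('pics/z15.png');k=cv2.resize(i[180:330,190:370],(720,600),interpolation=cv2.INTER_CUBIC)
print('bar image change',cv2.absdiff(j,k)[230:520,80:430].mean())
# edge of bar top vs expectation: bar line at z~.134 over row
for y in(-.155,.155): X=np.array([.5263-.152*y,-.168+.988*y,.134]); print((proj('scene',[X])-[190,180])*4)"
```

```text
t 48.4 pos [0.4935 0.0454 0.1062] gap 18.6 mm F [-8.2  0.8 13.2] tilt [-1.    -0.    -0.003] | shift [-0.088 -0.015  0.003] turn 1.503
bar image change 4.377172413793104
[[ 98.47959319 506.48766493]]
[[433.48721075 242.8781382 ]]
```

```bash
python3 -c "
from h import *
i=vision.read_camera('scene');j=cv2.imread('pics/z15.png');k=cv2.resize(i[180:330,190:370],(720,600),interpolation=cv2.INTER_CUBIC)
g=lambda a:np.float32(cv2.cvtColor(a,cv2.COLOR_BGR2GRAY))
a,b=g(j),g(k)
w=(slice(260,500),slice(110,400)); print('bar shift crop px',cv2.phaseCorrelate(a[w],b[w],cv2.createHanningWindow((290,240),cv2.CV_32F)))
# outer/inner bar edges along column 250
for im in(a,b): print([int(v) for v in im[300:420:6,250]])
e=[[.494,.055,z] for z in(.134,)]
"
```

```text
bar shift crop px ((-0.0914252642063218, 0.01745683532321607), 0.44731813086403743)
[70, 66, 64, 86, 99, 101, 107, 123, 127, 145, 166, 168, 166, 170, 171, 172, 175, 141, 97, 135]
[70, 64, 63, 84, 103, 99, 109, 119, 125, 97, 150, 165, 165, 163, 166, 164, 170, 163, 105, 105]
```

Bar edge moved slightly (~2 crop px), so I'm not certain it was already at the stop. Press further.

move_arm(
  plan=[-0.8,0.02,0,0,0,-0.8,0.02,0,0,0,-0.8,0.02,0,0,0,-0.8,0,0,0,0,-0.8,0,0,0,0,-0.8,0,0,0,0,-0.8,0,0,0,0,-0.8,0,0,0,0],
)

```text
clock: 49.5
position: [0.4936, 0.0453, 0.1028]
tool_rot: [0.704, -0.056, 0.706, 0.054]
wrist_force: [-17.5, -2.0, 40.4]
finger_gap: 0.206
```

```bash
python3 -c "
from h import *
go(.494,.044,.115)
i=vision.read_camera('scene');j=cv2.imread('pics/z15.png');k=cv2.resize(i[180:330,190:370],(720,600),interpolation=cv2.INTER_CUBIC)
cv2.imwrite('pics/z16.png',k)
g=lambda a:np.float32(cv2.cvtColor(a,cv2.COLOR_BGR2GRAY))
for im in(g(j),g(k)):
  r=[]
  for c in(160,200,240,280,320):
    col=cv2.GaussianBlur(im,(0,0),2)[:,c]; y=int(506-(c-98)*.787); seg=col[y-45:y+45]; d=np.diff(seg); r.append((y-45+int(d.argmax()),y-45+int(d.argmin())))
  print(r)
"
```

```text
t 49.5 pos [0.4936 0.0453 0.1028] gap 18.9 mm F [-17.5  -2.   40.4] tilt [-1.    -0.003 -0.003] | shift [-0.122 -0.014  0.002] turn 1.503
[(481, 473), (391, 443), (360, 410), (326, 380), (298, 349)]
[(488, 478), (400, 448), (365, 415), (329, 386), (303, 353)]
```

The force jumped to 40 N, so that is the hard stop and it was held about 0.6 s. I'll guide the bar back up along the arc.

move_arm(
  plan=[-0.8,-0.108,0,0.005,0,-0.8,-0.107,0,0.016,0,-0.8,-0.105,0,0.026,0,-0.8,-0.102,0,0.036,0,-0.8,-0.098,0,0.046,0,-0.8,-0.093,0,0.056,0,-0.8,-0.087,0,0.064,0,-0.8,-0.08,0,0.072,0],
  force=20,
)

```text
clock: 50.55
position: [0.5212, 0.0491, 0.1775]
tool_rot: [0.701, -0.056, 0.709, 0.054]
wrist_force: [-15.6, -2.7, 16.2]
finger_gap: 0.211
```

move_arm(
  plan=[-0.8,-0.072,0,0.08,0,-0.8,-0.064,0,0.087,0,-0.8,-0.056,0,0.093,0,-0.8,-0.046,0,0.098,0,-0.8,-0.036,0,0.102,0,-0.8,-0.026,0,0.105,0,-0.8,-0.016,0,0.107,0,-0.8,-0.005,0,0.108,0],
)

```text
clock: 51.55
position: [0.6032, 0.0612, 0.2091]
tool_rot: [0.703, -0.055, 0.707, 0.054]
wrist_force: [-22.5, -3.8, 13.9]
finger_gap: 0.208
```

```bash
python3 -c "
from h import *
go(.6035,.06,.225)"
```

```text
t 51.5 pos [0.6032 0.0612 0.2091] gap 19.2 mm F [-22.5  -3.8  13.9] tilt [-1.    -0.001 -0.005] | shift [-0.159 -0.013  0.   ] turn 1.502
```

Back upright. I'll open, let it settle and rise clear.

move_arm(
  plan=[0.3,0,0,0,0,0.3,0,0,0,0,0.3,0,0,0,0,0.3,0,0,0,0,0.3,0,0,0,0,0.3,-0.3,0,0,0,0.3,-0.4,0,0,0,0.3,-0.5,0,0,0],
)

```text
clock: 52.55
position: [0.6037, 0.0615, 0.3301]
tool_rot: [0.704, -0.055, 0.706, 0.055]
wrist_force: [1.4, 0.2, 1.1]
finger_gap: 0.65
```

move_arm(
  plan=[0.3,0,0,-0.5,0,0.3,0,0,-0.5,0,0.3,0,0,0,0,0.3,0,0,0,0,0.3,0,0,0,0,0.3,0,0,0,0,0.3,0,0,0,0,0.3,0,0,0,0],
)

```text
clock: 53.55
position: [0.5055, 0.0464, 0.3294]
tool_rot: [0.705, -0.055, 0.705, 0.055]
wrist_force: [-0.3, -0.6, 0.5]
finger_gap: 0.652
```

```bash
python3 -c "
from h import *
go(.6035,.06,.33)
i=vision.read_camera('scene')
for X in([.5169,-.109,.126],[.5261,-.1678,.126],[.5354,-.2274,.126],[.5441,-.2865,.126]): c=proj('scene',[X])[0]; print(c,cen(i,c,8))
cv2.imwrite('pics/z17.png',i)"
```

```text
t 53.5 pos [0.5055 0.0464 0.3294] gap 60.0 mm F [-0.3 -0.6  0.5] tilt [-1.  0. -0.] | shift [-0.007 -0.017  0.989] turn 1.502
[273.89284479 261.41051816] (array([274.7, 262.1]), 160.0)
[258.12195369 273.90049938] (array([258.2, 274.4]), 161.0)
[241.71356075 286.88627234] (array([242.9, 288.2]), 141.0)
[224.92930302 299.95462435] (array([226.1, 301.4]), 130.0)
```

```bash
python3 -c "
from h import *
a=cv2.imread('pics/scene0.png');b=cv2.imread('pics/z17.png')
d=cv2.absdiff(a,b).max(2)
c1=proj('scene',[[.635+.152*.14,-.151-.988*.14,.244]])[0];c2=proj('scene',[[.635-.152*.14,-.151+.988*.14,.244]])[0]
m=np.zeros(d.shape,np.uint8);cv2.line(m,tuple(int(x) for x in c1),tuple(int(x) for x in c2),1,7)
print(c1,c2,'bar diff mean',d[m>0].mean(),'share>40',(d[m>0]>40).mean(),'noise',d[440:,350:450].mean())
t0=cv2.imread('pics/top0.png');t=vision.read_camera('top');e=cv2.absdiff(t0,t).max(2)
c1=proj('top',[[.635+.152*.14,-.151-.988*.14,.244]])[0];c2=proj('top',[[.635-.152*.14,-.151+.988*.14,.244]])[0]
m=np.zeros(d.shape,np.uint8);cv2.line(m,tuple(int(x) for x in c1),tuple(int(x) for x in c2),1,7)
print('top bar',e[m>0].mean(),(e[m>0]>40).mean())
print('dish,brush',e[285:315,265:298].mean(),e[282:350,372:396].mean(),'mug',e[320:358,125:168].mean(),'bowl',e[175:217,130:178].mean(),'jar',e[124:165,268:302].mean(),'bottles',e[155:245,480:560].mean())
"
```

```text
[241.04624033 311.92917885] [322.00565655 246.48124232] bar diff mean 5.23443579766537 share>40 0.0009727626459143969 noise 4.2315
top bar 14.244318181818182 0.02922077922077922
dish,brush 19.22020202020202 25.112132352941178 mug 10.376988984088127 bowl 11.156746031746032 jar 10.476327116212339 bottles 7.48625
```

```bash
python3 -c "
from h import *
print(ticket.close_job())"
```

```text
the job is handed in; nothing more can be done
None
```

The job is handed in. All four rams (18, 23, 28 and 33 mm) are in their own holes, the checking bar has been to its stop, and it is back upright.

**Rams:** The first try with the 33 landed on the hole's rim at about 21 N. I lifted it, re-centred and seated it, and the other three went in cleanly. In the last picture all four heads were within about 2 px of where a fully home ram should show, and unchanged from before the bar was swung.

**Checking bar:** It lay across the heads at about 10 N, but the picture showed it had not quite reached its stop. The handle had also slipped roughly 12 mm in the fingers. I pressed further with a firmer grip until the force jumped to 40 N, held it there about 0.6 s, then guided it back up. I took the jump as the stop, because the joint angle itself can't be read. Afterwards the bar matched its starting picture to within noise.

**Failed or unsure checks:**
- **Final picture:** I had used all 16 pictures, so I couldn't view it and the last checks are numerical only.
- **Bystanders:** In the top view the dish and brush areas differed most from the start. I put that down to the arm's shadow but did not confirm it. No contact with any bystander was noticed.
- **Clearance:** The arm was clear of everything at the end, with under 1 N on the wrist.

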